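# Start and drive home a clamp screw on a rotor disc

## Task

On the slotted disc in the control lab stand two brass weights with plain T-bar screws: one screw is already home, the other still sits proud on its thread start. Keeping the proud screw in its hole, turn it backward (counter-clockwise from above) until its bar lines up with the slot across the weight and it drops into the thread, then drive it forward (clockwise) until it stops, and let go. Do not force it forward while it is still proud (that cross-threads it), and leave the home screw alone.

Things in the scene. Friction and masses are not known exactly. Their poses are not given: they have to be found in the camera images.
- screw: The proud screw, loose, 90 g. Origin on its axis under its 2 lugs; z up, x along bar and lugs; same after a half turn. Aluminium bar head 60 x 12 x 28 mm tall, 17-45 mm above origin. Steel lugs: cross-piece 36 x 8 x 5 mm, 0-5 mm above origin; shank 12 mm thick to 20 mm below. At first the lugs rest on the weight's top, bar 30-55 deg clockwise (from above) of the slot.
- weight: Its brass weight, fixed, 68 mm across, 36 tall; origin at underside centre, 30 mm above table. A dark 16 mm wide slot crosses the top along x. With the bar within 12 deg of the slot the screw can sink 12 mm: its origin goes from 36 to 24 mm above this one. Down there it turns freely, level, 3 mm vertical play, to a stop 74 deg clockwise of the slot (15 deg the other way).
- done_screw: The same kind of screw, already home in the other brass weight on the same disc, 130 to 170 mm from the proud one and 12 mm lower. Axes and origin as for the proud screw. To be left alone.
Things that resemble listed ones, but are neither listed nor needed, are in the scene too. Leave any blue or green look-alike of the screw alone.

How it is judged:
By the outcome, as a careful person would: the job done as asked, in the order asked, and still so for the second after the job is handed in, with the robot touching nothing.
It also fails if it takes over 35 s, if anything falls off the work surface, if the arm or the gripper's body presses on something with over 40 N, if the wrist force passes 120 N, or if a joint passes its speed limit or range.

## Robot

A 6-joint arm with a two-finger parallel gripper is mounted at the origin on the work surface. World frame = base frame: x ahead of the robot, y to its left, z up, the work surface at z = 0. Lengths are in mm, angles in rad, forces in N, time in s.
With the tool pointing down it reaches from about 250 to 725 mm from the base axis. Payload 9.7 kg.
Tool frame: the origin (TCP) lies on the centre line of the jaws, within the pads' length; the fingertips stand 22 mm ahead of it and the grasp point (between the pads) lies 3 mm ahead of it; z points along the fingers, y is the line along which they close (so a half turn about z gives the same grasp; the last joint's range is limited). The gripper opens to 85 mm and grips with 20 to 120 N. Pads are 22 mm wide; open, the fingers measure 114 mm over their backs; the gripper's body (76 mm by 85 mm) begins 54 mm behind the grasp point. The pads swing forward as they close: fully open they stand 13 mm farther back than shut.
Start: joints at [-1.25, 0.087, 0.176, 1.66, 0, 1.571], TCP at [173.426, -521.939, 253.284] pointing down, gripper open.
Joint ranges: [-3.13, 3.13], [-0.85, 1.81], [-1.15, 1.24], [-2.2, 2.28], [-1.44, 1.52], [-3.14, 3.14]. Speed limits (rad/s): [2.22, 2.22, 2.57, 3.14, 3.14, 3.14].

## Interface

Orientations are given as a unit quaternion [x, y, z, w].
In Python, from workcell import env, get_image, workorder gives the robot as it stands.
- The arm moves only by the tool apply_moves, never from a script. Its argument "motion" is a list of rows, each an object of numbers: "dx", "dy", "dz": the shift along the tool's x, y, z in cm; "wx", "wy", "wz": the turn, a rotation vector about the tool's x, y, z in rad; "jaw": the opening, from 0 (shut) to 1 (fully open). A call has 1 to 5 rows; each row is the pose to reach, as a shift and turn from the pose commanded when the call began, along the tool's axes at that moment; what a row does not reach only later rows make up. A row lasts 1/12 s, in which the tool goes at most 41.7 mm and 7.16 degrees, less where a joint would pass 70% of its speed; a pose out of reach is approached as far as the arm can. A call with a gripper value outside its range is refused whole. The fingers move at their own pace and stop on an object; "squeeze" is the grip in N (left out, the last holds). Time passes only in rows, so rows that repeat a pose let the fingers close. It gives the time, the measured TCP pose, the force, the opening and the grip force at its end, in the units of the state.
- env.sense(): the state, without advancing time (a new reading comes with each control period).
- get_image(name): name is "scene" or "top"; returns a dict with "img" (400x640x3 uint8, red, green, blue), "range_z" (400x640 float32, mm along the optical axis (not along the pixel's ray), 0 where there is no reading), "K" (3x3 intrinsics, pixels), "extrinsics" (4x4, takes a point from world to camera coordinates). Camera axes: x right, y up, looking along -z (the intrinsics and any distortion apply to the point x, -y, -z); pixel columns grow to the right and rows downward; lengths in mm; the calibration is good to about 2 mm. A picture is of the moment at which its call begins.
- workorder.close_job(): hands the job in; it is judged then, once.
The state is a dict: "time": time; "joint_positions": joint angles; "qvel": joint speeds; "joint_efforts": joint torques, N m; "ee_pos": TCP position; "orientation": TCP orientation; "contact_force": force on the tool from outside, world axes, zero at the start; "wrist_torque": the same for the moment, N m; "gripper_width": opening from 0.0 (shut) to 1.0 (fully open); "gripper_force": force on a finger pad.
Only numpy, scipy, OpenCV 4.12 (cv2) and the standard library are available. Lean on these libraries where they do the work, as an engineer would, in place of code of your own. Each camera call takes 0.05 s, during which the arm holds its last target. There are 200 camera calls.

## Working session

There is one attempt and no reset: what is moved stays moved. The work goes in short steps, Python scripts to look and compute and a tool call to move; the robot and the scene stay as the last step left them, time stands still between calls to the robot, and variables do not carry over. Pictures are saved under pics/ and viewed, at most 10 in all, crops included, and the job is handed in when it is done.

Besides the shell and the picture viewer there is one more tool, called after "Call:" as name(argument=value, ...), one argument or row to a line, values as JSON. apply_moves: Moves the arm, as the interface text tells. Its arguments: {"type":"object","properties":{"motion":{"type":"array"},"squeeze":{"type":"number"}},"required":["motion"]}

```bash
mkdir -p pics; cat > h.py <<'E'
import numpy as np, cv2
from workcell import env,get_image,workorder
def save(im,n): cv2.imwrite('pics/'+n,cv2.cvtColor(im,cv2.COLOR_RGB2BGR))
def ray(d,uv):
    K=d['K'];T=d['extrinsics']
    p=np.array([(uv[0]-K[0,2])/K[0,0],(uv[1]-K[1,2])/K[1,1],1.]);p=p*[1,-1,-1]
    R=T[:3,:3];return -R.T@T[:3,3],R.T@p
def onplane(d,uv,z):
    o,v=ray(d,uv);return o+v*(z-o[2])/v[2]
def cloud(d):
    v,u=np.mgrid[:400,:640];K=d['K'];T=d['extrinsics'];z=d['range_z']
    P=np.stack([(u-K[0,2])/K[0,0]*z,-(v-K[1,2])/K[1,1]*z,-z],-1)
    return (P-T[:3,3])@T[:3,:3]
E
python3 - <<'E'
from h import *
for n in('scene','top'):
    d=get_image(n);save(d['img'],n+'0.png');np.save(n+'0.npy',d,allow_pickle=True);print(d['K'],d['extrinsics'])
E
```

```text
[[448.60672659   0.         319.29959059]
 [  0.         448.60672659 203.14789466]
 [  0.           0.           1.        ]] [[-4.83875625e-01  8.75029525e-01 -1.37007260e-02  2.77253562e+02]
 [-5.43646389e-01 -2.88284692e-01  7.88251572e-01  3.06550151e+02]
 [ 6.85793689e-01  3.88864072e-01  6.15200577e-01 -1.17205807e+03]
 [ 0.00000000e+00  0.00000000e+00  0.00000000e+00  1.00000000e+00]]
[[424.65230097   0.         320.78374791]
 [  0.         424.65230097 196.95485908]
 [  0.           0.           1.        ]] [[ 3.01210874e-02 -9.99396187e-01 -1.73199523e-02  3.64166462e+01]
 [ 9.85236239e-01  2.67638230e-02  1.69095393e-01 -6.65819582e+02]
 [-1.68529743e-01 -2.21575818e-02  9.85447496e-01 -6.87988950e+02]
 [ 0.00000000e+00  0.00000000e+00  0.00000000e+00  1.00000000e+00]]
```

View pics/top0.png

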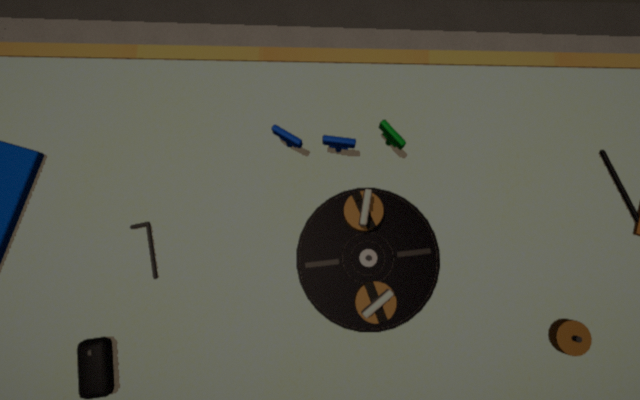

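View pics/scene0.png

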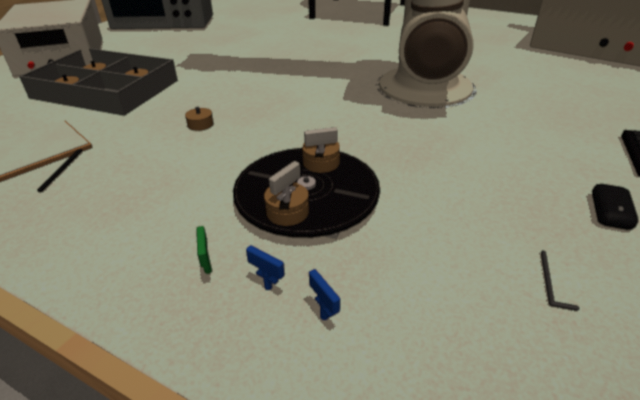

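Top view: two bar screws on the disc, at about (366,207) and (378,304). The blue ones at (287,136) and (339,142) and the green one at (392,134) are look-alikes. Depth will tell me which disc screw is proud.

```bash
python3 - <<'E'
from h import *
d=np.load('top0.npy',allow_pickle=True).item();P=cloud(d);im=d['img'].astype(int)
hsv=cv2.cvtColor(d['img'],cv2.COLOR_RGB2HSV)
for n,(u,v) in {'far':(366,207),'near':(378,304)}.items():
    W=np.s_[v-30:v+30,u-30:u+30]
    Q=P[W];H=hsv[W];v_,u_=np.mgrid[v-30:v+30,u-30:u+30]
    bar=(H[...,1]<60)&(H[...,2]>110)&(Q[...,2]>70)
    br=(H[...,1]>90)&(H[...,2]>70)
    q=Q[bar];print(n,'bar n',bar.sum(),'z pct',np.percentile(q[:,2],[5,25,50,75,95]).round(1))
    zt=np.percentile(q[:,2],75)
    t=bar&(abs(Q[...,2]-zt)<5)
    X=np.array([onplane(d,(a,b),zt)[:2] for a,b in zip(u_[t],v_[t])],np.float32)
    r=cv2.minAreaRect(X);m=X.mean(0);w,V=np.linalg.eigh(np.cov(X.T));print(' bar rect',r,'mean',m,'ang',np.degrees(np.arctan2(V[1,1],V[0,1])))
    print(' brass z',np.median(Q[br][:,2]),br.sum())
    zb=np.median(Q[br][:,2]); B=np.array([onplane(d,(a,b),zb)[:2] for a,b in zip(u_[br],v_[br])],np.float32)
    c,rad=cv2.minEnclosingCircle(B);print(' circle',c,rad)
    # slot: dark pixels inside the disc
    dk=(H[...,2]<60); D=np.array([onplane(d,(a,b),zb)[:2] for a,b in zip(u_[dk],v_[dk])],np.float32)
    D=D[np.hypot(*(D-np.array(c)).T)<31];w,V=np.linalg.eigh(np.cov(D.T));print(' slot n',len(D),'ang',np.degrees(np.arctan2(V[1,1],V[0,1])),w)
c=cv2.resize(d['img'][170:340,290:445],None,fx=3.5,fy=3.5,interpolation=cv2.INTER_CUBIC);save(cv2.convertScaleAbs(c,alpha=1.5),'crop.png');print(c.shape)
E
```

```text
far bar n 26 z pct [108.9 110.9 112.1 112.6 791.2]
 bar rect ((639.776611328125, -17.819990158081055), (3.955655336380005, 45.09881591796875), 81.41519927978516) mean [636.8847  -16.59001] ang 171.43336368296633
 brass z 66.20026996991305 644
 circle (641.9720458984375, -18.510726928710938) 33.9118766784668
 slot n 242 ang -156.72060485987748 [ 55.16896824 407.70020999]
near bar n 1 z pct [99.1 99.1 99.1 99.1 99.1]
 bar rect ((492.7279052734375, -42.664794921875), (0.0, 0.0), 0.0) mean [492.7279   -42.664795] ang nan
 brass z 66.2205232810348 694
 circle (488.7141418457031, -40.50714874267578) 33.830631256103516
 slot n 296 ang -158.61557821880396 [ 39.86784618 365.55851679]
(595, 542, 3)<stdin>:13: RuntimeWarning: Degrees of freedom <= 0 for slice
  c *= np.true_divide(1, fact)
  c *= np.true_divide(1, fact)
```

View pics/crop.png

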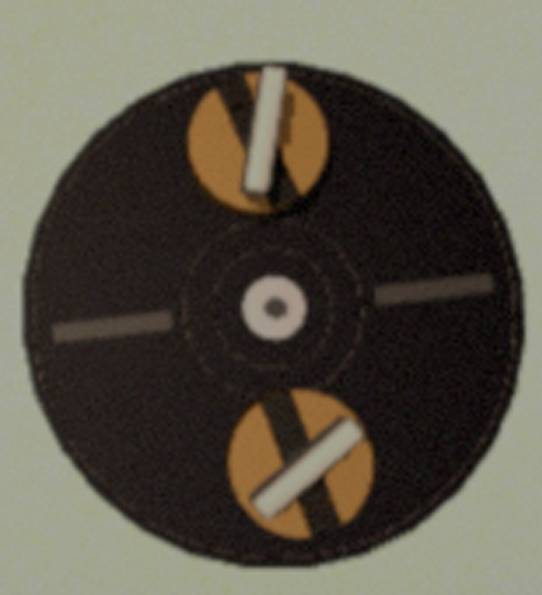

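The far screw at (366,207) has its top at z≈111 (30+36+45, so proud), and its bar is about 30° clockwise of the slot. The near one, at (378,304), has its top at 99 (12 mm lower), so it is home. The far one is the target. Next I'll refine its angles and work out the approach.

```bash
cat >> h.py <<'E'
def meas(d,u=366,v=207,zt=111,zb=66,c=(641.5,-18.5)):
    hsv=cv2.cvtColor(d['img'],cv2.COLOR_RGB2HSV);P=cloud(d)
    W=np.s_[v-30:v+30,u-30:u+30];H=hsv[W];Q=P[W];v_,u_=np.mgrid[v-30:v+30,u-30:u+30]
    bar=((H[...,1]<75)&(H[...,2]>85)&(abs(Q[...,2]-zt)<6)&(np.hypot(Q[...,0]-c[0],Q[...,1]-c[1])<42))
    X=np.array([onplane(d,(a,b),zt)[:2] for a,b in zip(u_[bar],v_[bar])],np.float32)
    r=cv2.minAreaRect(X);w,V=np.linalg.eigh(np.cov(X.T))
    print('bar',len(X),r,X.mean(0),'ang',np.degrees(np.arctan(V[1,1]/V[0,1])))
E
python3 - <<'E'
from h import *
from scipy.spatial.transform import Rotation as R
d=np.load('top0.npy',allow_pickle=True).item();meas(d)
meas(d,378,304,99,66,(488.7,-40.5))
# slot edges via brass boundary fit: dark pixels, far+near in ring
hsv=cv2.cvtColor(d['img'],cv2.COLOR_RGB2HSV)
for c in((642,-18.5),(488.7,-40.5)):
    v_,u_=np.mgrid[170:340,290:445];D=np.array([onplane(d,(a,b),66)[:2] for a,b in zip(u_.ravel(),v_.ravel())])-c
    Vv=hsv[170:340,290:445,2].ravel();S=hsv[170:340,290:445,1].ravel()
    rr=np.hypot(*D.T);th=np.degrees(np.arctan2(D[:,1],D[:,0]));k=(rr>22)&(rr<31)
    for a in range(0,360,10):
        j=k&(((th-a+5)%360)<10)
        print(a,int(np.median(Vv[j])),int(np.median(S[j])),end=' | ')
    print()
s=env.sense();print(s);print(R.from_quat(s['orientation']).as_matrix().round(3))
E
```

```text
bar 224 ((642.3866577148438, -18.004669189453125), (10.509974479675293, 56.81635284423828), 81.82990264892578) [642.0619   -17.961172] ang -8.215114936845762
bar 237 ((489.0768737792969, -40.775306701660156), (10.077445983886719, 57.30579376220703), 41.47068405151367) [488.9464  -40.55663] ang -48.45500877567378
0 88 76 | 10 57 159 | 20 23 113 | 30 23 116 | 40 41 142 | 50 100 164 | 60 102 162 | 70 102 161 | 80 102 163 | 90 103 161 | 100 102 161 | 110 102 161 | 120 103 160 | 130 102 160 | 140 102 161 | 150 103 160 | 160 101 155 | 170 73 139 | 180 61 105 | 190 47 131 | 200 10 96 | 210 22 93 | 220 35 154 | 230 98 164 | 240 100 163 | 250 100 164 | 260 99 166 | 270 99 166 | 280 99 165 | 290 99 165 | 300 99 165 | 310 97 167 | 320 64 173 | 330 72 134 | 340 108 43 | 350 109 34 | 
0 95 162 | 10 27 115 | 20 25 93 | 30 27 97 | 40 84 159 | 50 102 158 | 60 103 158 | 70 103 158 | 80 102 159 | 90 102 158 | 100 102 158 | 110 101 159 | 120 89 152 | 130 89 63 | 140 106 42 | 150 98 65 | 160 97 156 | 170 99 161 | 180 99 161 | 190 34 144 | 200 23 99 | 210 23 97 | 220 65 159 | 230 99 162 | 240 98 162 | 25
[... 245 characters left out ...]
4e+00,
       -9.25355006e-06,  1.57078274e+00]), 'qvel': array([-0.00059337, -0.00151385, -0.00031515, -0.00172126,  0.0005769 ,
       -0.00013723]), 'joint_efforts': array([-4.63920987e-04, -5.21562016e+01,  4.65653515e+01,  1.60782225e-02,
       -2.03123636e-05,  7.77334549e-06]), 'ee_pos': array([ 173.38274618, -521.7754889 ,  252.66891136]), 'orientation': array([ 9.87160702e-01,  1.59729188e-01, -9.68890614e-05, -5.69878039e-04]), 'contact_force': array([0.29070076, 1.18443626, 0.18824128]), 'wrist_torque': array([-0.02787337, -0.03277517, -0.01161175]), 'gripper_force': 0.0, 'gripper_width': 0.9997144953931986}
[[ 0.949  0.315 -0.   ]
 [ 0.315 -0.949  0.001]
 [-0.    -0.001 -1.   ]]
```

Call:
apply_moves(
  motion=[
    {"dx": 2.4, "dy": -1.3, "wz": -0.107, "jaw": 1},
    {"dx": 4.8, "dy": -2.6, "wz": -0.214, "jaw": 1},
    {"dx": 7.2, "dy": -4.0, "wz": -0.321, "jaw": 1},
    {"dx": 9.7, "dy": -5.3, "wz": -0.428, "jaw": 1},
    {"dx": 12.1, "dy": -6.6, "wz": -0.535, "jaw": 1},
  ],
)

```text
invalid input at $.motion[0]: expected keys dx, dy, dz, wx, wy, wz, jaw
```

Call:
apply_moves(
  motion=[
    {"dx": 2.75, "dy": 0.1, "wz": -0.107, "jaw": 1},
    {"dx": 5.5, "dy": 0.2, "wz": -0.214, "jaw": 1},
    {"dx": 8.25, "dy": 0.3, "wz": -0.321, "jaw": 1},
    {"dx": 11.0, "dy": 0.4, "wz": -0.428, "jaw": 1},
    {"dx": 13.75, "dy": 0.5, "wz": -0.535, "jaw": 1},
  ],
)

```text
invalid input at $.motion[0]: expected keys dx, dy, dz, wx, wy, wz, jaw
```

Call:
apply_moves(
  motion=[
    {"dx": 2.3, "dy": 1.5, "wz": -0.107, "jaw": 1},
    {"dx": 4.6, "dy": 3.0, "wz": -0.214, "jaw": 1},
    {"dx": 7.0, "dy": 4.5, "wz": -0.321, "jaw": 1},
    {"dx": 9.3, "dy": 5.9, "wz": -0.428, "jaw": 1},
    {"dx": 11.6, "dy": 7.4, "wz": -0.535, "jaw": 1},
  ],
)

```text
invalid input at $.motion[0]: expected keys dx, dy, dz, wx, wy, wz, jaw
```

Call:
apply_moves(
  motion=[
    {"dx": 1.2, "dy": 2.5, "wz": -0.107, "jaw": 1},
    {"dx": 2.5, "dy": 4.9, "wz": -0.214, "jaw": 1},
    {"dx": 3.7, "dy": 7.4, "wz": -0.321, "jaw": 1},
    {"dx": 4.9, "dy": 9.8, "wz": -0.428, "jaw": 1},
    {"dx": 6.2, "dy": 12.3, "wz": -0.535, "jaw": 1},
  ],
)

```text
invalid input at $.motion[0]: expected keys dx, dy, dz, wx, wy, wz, jaw
```

Call:
apply_moves(
  motion=[
    {"dx": -0.2, "dy": 2.7, "wz": -0.107, "jaw": 1},
    {"dx": -0.4, "dy": 5.5, "wz": -0.214, "jaw": 1},
    {"dx": -0.6, "dy": 8.2, "wz": -0.321, "jaw": 1},
    {"dx": -0.8, "dy": 11.0, "wz": -0.428, "jaw": 1},
    {"dx": -1.0, "dy": 13.7, "wz": -0.535, "jaw": 1},
  ],
)

```text
invalid input at $.motion[0]: expected keys dx, dy, dz, wx, wy, wz, jaw
```

Call:
apply_moves(
  motion=[
    {"jaw": 0.6},
    {"jaw": 0.6},
  ],
)

```text
invalid input at $.motion[0]: expected keys dx, dy, dz, wx, wy, wz, jaw
```

```bash
cat >> h.py <<'E'
from scipy.spatial.transform import Rotation as R
def st(tgt=None,yaw=None):
    s=env.sense();M=R.from_quat(s['orientation']).as_matrix();y=np.degrees(np.arctan2(M[1,0],M[0,0]))%360
    print('t',round(s['time'],2),'p',s['ee_pos'].round(1),'yaw',y.round(2),'z',M[:,2].round(3),'F',s['contact_force'].round(1),'T',s['wrist_torque'].round(2),'w',round(s['gripper_width'],3),'gf',round(s['gripper_force'],1),'j',s['joint_positions'].round(2))
    if tgt is not None: print('tool shift cm',(M.T@(np.array(tgt)-s['ee_pos'])/10).round(2),'wz',np.radians(y-yaw).round(3))
E
python3 -c "
from h import *
st((642,-18,105),171.8)"
```

```text
t 0.1 p [ 173.4 -521.8  252.7] yaw 18.38 z [-0.     0.001 -1.   ] F [0.3 1.2 0.2] T [-0.03 -0.03 -0.01] w 1.0 gf 0.0 j [-1.25  0.09  0.18  1.66 -0.    1.57]
tool shift cm [ 60.36 -33.01  14.8 ] wz -2.678
```

All keys are required in every row.

Call:
apply_moves(
  motion=[
    {"dx": 2.4, "dy": -1.3, "dz": 0, "wx": 0, "wy": 0, "wz": -0.107, "jaw": 1},
    {"dx": 4.8, "dy": -2.6, "dz": 0, "wx": 0, "wy": 0, "wz": -0.214, "jaw": 1},
    {"dx": 7.2, "dy": -4.0, "dz": 0, "wx": 0, "wy": 0, "wz": -0.321, "jaw": 1},
    {"dx": 9.7, "dy": -5.3, "dz": 0, "wx": 0, "wy": 0, "wz": -0.428, "jaw": 1},
    {"dx": 12.1, "dy": -6.6, "dz": 0, "wx": 0, "wy": 0, "wz": -0.535, "jaw": 1},
  ],
)

```text
time: 0.52
ee_pos: [268.1, -420.0, 252.9]
orientation: [0.909, 0.417, -0.0, -0.0]
contact_force: [0.9, 0.4, -0.4]
gripper_width: 1.001
gripper_force: 0.0
```

```bash
python3 -c "
from h import *
st((642,-18,253),171.8)"
```

```text
t 0.52 p [ 268.1 -420.   252.9] yaw 49.32 z [-0.     0.001 -1.   ] F [ 0.9  0.4 -0.4] T [ 0.01  0.02 -0.03] w 1.001 gf 0.0 j [-1.   -0.04  0.05  1.66  0.    1.28]
tool shift cm [5.486e+01 2.150e+00 1.000e-02] wz -2.138
```

Tracking is as planned.

Call:
apply_moves(
  motion=[
    {"dx": 2.75, "dy": 0.1, "dz": 0, "wx": 0, "wy": 0, "wz": -0.107, "jaw": 1},
    {"dx": 5.5, "dy": 0.2, "dz": 0, "wx": 0, "wy": 0, "wz": -0.214, "jaw": 1},
    {"dx": 8.25, "dy": 0.3, "dz": 0, "wx": 0, "wy": 0, "wz": -0.321, "jaw": 1},
    {"dx": 11.0, "dy": 0.4, "dz": 0, "wx": 0, "wy": 0, "wz": -0.428, "jaw": 1},
    {"dx": 13.75, "dy": 0.5, "dz": 0, "wx": 0, "wy": 0, "wz": -0.535, "jaw": 1},
  ],
)

```text
time: 0.93
ee_pos: [362.0, -319.4, 253.0]
orientation: [0.766, 0.643, -0.0, -0.0]
contact_force: [-0.1, -0.9, 0.5]
gripper_width: 0.997
gripper_force: 0.0
```

Call:
apply_moves(
  motion=[
    {"dx": 2.3, "dy": 1.5, "dz": 0, "wx": 0, "wy": 0, "wz": -0.107, "jaw": 1},
    {"dx": 4.6, "dy": 3.0, "dz": 0, "wx": 0, "wy": 0, "wz": -0.214, "jaw": 1},
    {"dx": 7.0, "dy": 4.5, "dz": 0, "wx": 0, "wy": 0, "wz": -0.321, "jaw": 1},
    {"dx": 9.3, "dy": 5.9, "dz": 0, "wx": 0, "wy": 0, "wz": -0.428, "jaw": 1},
    {"dx": 11.6, "dy": 7.4, "dz": 0, "wx": 0, "wy": 0, "wz": -0.535, "jaw": 1},
  ],
)

```text
time: 1.35
ee_pos: [455.5, -218.5, 253.0]
orientation: [0.569, 0.822, -0.0, -0.0]
contact_force: [-0.3, 0.1, -1.1]
gripper_width: 0.999
gripper_force: 0.0
```

Call:
apply_moves(
  motion=[
    {"dx": 1.2, "dy": 2.5, "dz": 0, "wx": 0, "wy": 0, "wz": -0.107, "jaw": 1},
    {"dx": 2.5, "dy": 4.9, "dz": 0, "wx": 0, "wy": 0, "wz": -0.214, "jaw": 1},
    {"dx": 3.7, "dy": 7.4, "dz": 0, "wx": 0, "wy": 0, "wz": -0.321, "jaw": 1},
    {"dx": 4.9, "dy": 9.8, "dz": 0, "wx": 0, "wy": 0, "wz": -0.428, "jaw": 1},
    {"dx": 6.2, "dy": 12.3, "dz": 0, "wx": 0, "wy": 0, "wz": -0.535, "jaw": 1},
  ],
)

```text
time: 1.77
ee_pos: [549.4, -117.7, 252.9]
orientation: [0.331, 0.944, -0.0, -0.0]
contact_force: [0.6, 0.1, 0.2]
gripper_width: 1.002
gripper_force: 0.0
```

Call:
apply_moves(
  motion=[
    {"dx": -0.2, "dy": 2.7, "dz": 0, "wx": 0, "wy": 0, "wz": -0.107, "jaw": 1},
    {"dx": -0.4, "dy": 5.5, "dz": 0, "wx": 0, "wy": 0, "wz": -0.214, "jaw": 1},
    {"dx": -0.6, "dy": 8.2, "dz": 0, "wx": 0, "wy": 0, "wz": -0.321, "jaw": 1},
    {"dx": -0.8, "dy": 11.0, "dz": 0, "wx": 0, "wy": 0, "wz": -0.428, "jaw": 1},
    {"dx": -1.0, "dy": 13.7, "dz": 0, "wx": 0, "wy": 0, "wz": -0.535, "jaw": 1},
  ],
)

```text
time: 2.18
ee_pos: [643.4, -17.4, 252.7]
orientation: [0.07, 0.998, 0.0, -0.0]
contact_force: [-0.1, -0.4, -0.1]
gripper_width: 1.002
gripper_force: 0.0
```

Call:
apply_moves(
  motion=[
    {"dx": 0, "dy": 0, "dz": 0, "wx": 0, "wy": 0, "wz": 0, "jaw": 0.6},
    {"dx": 0, "dy": 0, "dz": 0, "wx": 0, "wy": 0, "wz": 0, "jaw": 0.6},
    {"dx": 0, "dy": 0, "dz": 0, "wx": 0, "wy": 0, "wz": 0, "jaw": 0.6},
  ],
)

```text
time: 2.43
ee_pos: [642.4, -18.8, 252.8]
orientation: [0.073, 0.997, -0.0, -0.001]
contact_force: [-0.1, 0.3, -0.3]
gripper_width: 0.611
gripper_force: 0.0
```

```bash
python3 -c "
from h import *
st((642,-18,105),171.8)"
```

```text
t 2.43 p [642.4 -18.8 252.8] yaw 171.58 z [-0.001 -0.    -1.   ] F [-0.1  0.3 -0.3] T [-0.04 -0.03  0.04] w 0.611 gf 0.0 j [-0.03  0.32  0.45  1.7  -0.    0.12]
tool shift cm [ 0.04  0.08 14.78] wz -0.004
```

Call:
apply_moves(
  motion=[
    {"dx": 0, "dy": 0, "dz": 3, "wx": 0, "wy": 0, "wz": 0, "jaw": 0.6},
    {"dx": 0, "dy": 0.1, "dz": 6, "wx": 0, "wy": 0, "wz": 0, "jaw": 0.6},
    {"dx": 0, "dy": 0.1, "dz": 9, "wx": 0, "wy": 0, "wz": 0, "jaw": 0.6},
    {"dx": 0, "dy": 0.1, "dz": 11, "wx": 0, "wy": 0, "wz": 0, "jaw": 0.6},
    {"dx": 0, "dy": 0.1, "dz": 12, "wx": 0, "wy": 0, "wz": 0, "jaw": 0.6},
  ],
)

```text
time: 2.85
ee_pos: [641.0, -18.7, 130.3]
orientation: [0.074, 0.997, -0.0, -0.002]
contact_force: [0.2, 0.3, 0.2]
gripper_width: 0.604
gripper_force: 0.0
```

Call:
apply_moves(
  motion=[
    {"dx": 0, "dy": 0, "dz": 1.4, "wx": 0, "wy": 0, "wz": 0, "jaw": 0.6},
    {"dx": 0, "dy": 0, "dz": 2.7, "wx": 0, "wy": 0, "wz": 0, "jaw": 0.6},
    {"dx": 0, "dy": 0, "dz": 2.8, "wx": 0, "wy": 0, "wz": 0, "jaw": 0.6},
    {"dx": 0, "dy": 0, "dz": 2.8, "wx": 0, "wy": 0, "wz": 0, "jaw": 0.4},
    {"dx": 0, "dy": 0, "dz": 2.8, "wx": 0, "wy": 0, "wz": 0, "jaw": 0.3},
  ],
)

```text
time: 3.27
ee_pos: [643.2, -17.9, 106.5]
orientation: [0.073, 0.997, 0.0, 0.001]
contact_force: [-0.3, -0.0, -0.7]
gripper_width: 0.327
gripper_force: 0.0
```

```bash
python3 -c "
from h import *
st((642,-18,105),171.8)
d=get_image('top');e=get_image('scene')
a=cv2.resize(d['img'][160:260,300:430],(390,300));b=cv2.resize(e['img'][100:250,220:415],(390,300))
save(cv2.convertScaleAbs(np.hstack([a,b]),alpha=1.4),'grasp.png')"
```

```text
t 3.27 p [643.2 -17.9 106.5] yaw 171.62 z [ 0.001 -0.    -1.   ] F [-0.3 -0.  -0.7] T [ 0.02 -0.01  0.  ] w 0.327 gf 0.0 j [-0.03  0.3   0.14  1.41 -0.    0.12]
tool shift cm [ 0.12 -0.02  0.15] wz -0.003
```

View pics/grasp.png

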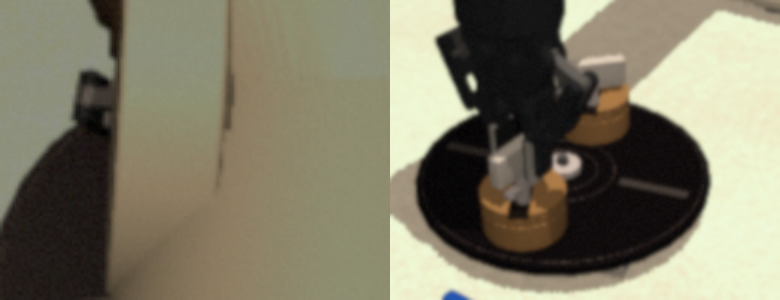

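In the right half (scene view), the fingers straddle the proud bar around crop pixel (520,170). The arm blocks the top view. Closing gently.

Call:
apply_moves(
  motion=[
    {"dx": 0, "dy": 0, "dz": 0, "wx": 0, "wy": 0, "wz": 0, "jaw": 0.15},
    {"dx": 0, "dy": 0, "dz": 0, "wx": 0, "wy": 0, "wz": 0, "jaw": 0.05},
    {"dx": 0, "dy": 0, "dz": 0, "wx": 0, "wy": 0, "wz": 0, "jaw": 0.05},
    {"dx": 0, "dy": 0, "dz": 0, "wx": 0, "wy": 0, "wz": 0, "jaw": 0.05},
    {"dx": 0, "dy": 0, "dz": 0, "wx": 0, "wy": 0, "wz": 0, "jaw": 0.05},
  ],
  squeeze=25,
)

```text
time: 3.78
ee_pos: [643.3, -17.8, 106.2]
orientation: [0.073, 0.997, -0.0, 0.001]
contact_force: [0.3, -1.9, 6.1]
gripper_width: 0.134
gripper_force: 30.3
```

```bash
python3 -c "
from h import *
st((642,-18,105),171.8)"
```

```text
t 3.78 p [643.3 -17.8 106.2] yaw 171.64 z [ 0.002 -0.    -1.   ] F [ 0.3 -1.9  6.1] T [-0.22  0.03 -0.  ] w 0.134 gf 30.3 j [-0.03  0.3   0.14  1.41 -0.    0.12]
tool shift cm [ 0.12 -0.04  0.12] wz -0.003
```

Call:
apply_moves(
  motion=[
    {"dx": 0, "dy": 0, "dz": 0, "wx": 0, "wy": 0, "wz": -0.08, "jaw": 0.05},
    {"dx": 0, "dy": 0, "dz": 0, "wx": 0, "wy": 0, "wz": -0.16, "jaw": 0.05},
    {"dx": 0, "dy": 0, "dz": 0, "wx": 0, "wy": 0, "wz": -0.24, "jaw": 0.05},
    {"dx": 0, "dy": 0, "dz": 0, "wx": 0, "wy": 0, "wz": -0.32, "jaw": 0.05},
    {"dx": 0, "dy": 0, "dz": 0, "wx": 0, "wy": 0, "wz": -0.4, "jaw": 0.05},
  ],
)

```text
time: 4.2
ee_pos: [643.1, -17.6, 105.6]
orientation: [-0.129, 0.992, -0.0, 0.0]
contact_force: [0.5, -0.7, -0.2]
gripper_width: 0.139
gripper_force: 29.5
```

Call:
apply_moves(
  motion=[
    {"dx": 0, "dy": 0, "dz": 0, "wx": 0, "wy": 0, "wz": -0.08, "jaw": 0.05},
    {"dx": 0, "dy": 0, "dz": 0, "wx": 0, "wy": 0, "wz": -0.16, "jaw": 0.05},
    {"dx": 0, "dy": 0, "dz": 0, "wx": 0, "wy": 0, "wz": -0.16, "jaw": 0.05},
    {"dx": 0, "dy": 0, "dz": 0, "wx": 0, "wy": 0, "wz": -0.16, "jaw": 0.05},
  ],
)

```text
time: 4.53
ee_pos: [642.7, -17.7, 104.9]
orientation: [-0.204, 0.979, 0.0, -0.0]
contact_force: [0.3, -1.6, -1.5]
gripper_width: 0.129
gripper_force: 29.5
```

```bash
python3 -c "
from h import *
st((642,-18,94),204)
e=get_image('scene')
save(cv2.convertScaleAbs(cv2.resize(e['img'][100:250,220:415],(780,600),interpolation=2),alpha=1.4),'aligned.png')"
```

```text
t 4.53 p [642.7 -17.7 104.9] yaw 203.59 z [-0.001 -0.    -1.   ] F [ 0.3 -1.6 -1.5] T [-0.14 -0.01 -0.02] w 0.129 gf 29.5 j [-0.03  0.3   0.14  1.41 -0.   -0.44]
tool shift cm [ 0.08 -0.    1.09] wz -0.007
```

View pics/aligned.png

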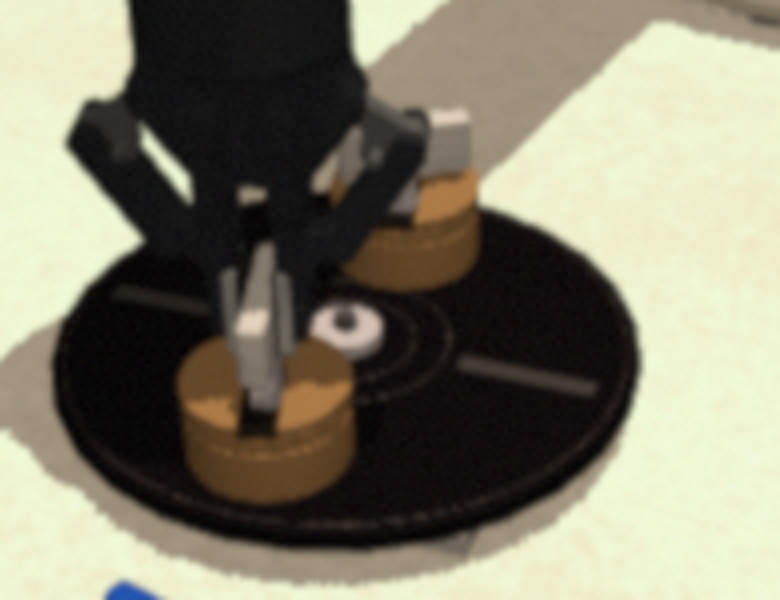

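The bar lines up with the dark slot mouth at about (258,415). Lowering gently.

Call:
apply_moves(
  motion=[
    {"dx": 0, "dy": 0, "dz": 0.1, "wx": 0, "wy": 0, "wz": 0, "jaw": 0.05},
    {"dx": 0, "dy": 0, "dz": 0.2, "wx": 0, "wy": 0, "wz": 0, "jaw": 0.05},
    {"dx": 0, "dy": 0, "dz": 0.3, "wx": 0, "wy": 0, "wz": 0, "jaw": 0.05},
    {"dx": 0, "dy": 0, "dz": 0.4, "wx": 0, "wy": 0, "wz": 0, "jaw": 0.05},
    {"dx": 0, "dy": 0, "dz": 0.4, "wx": 0, "wy": 0, "wz": 0, "jaw": 0.05},
  ],
)

```text
time: 5.0
ee_pos: [642.8, -17.7, 101.0]
orientation: [-0.205, 0.979, 0.0, -0.0]
contact_force: [-0.3, -0.7, -0.3]
gripper_width: 0.133
gripper_force: 29.5
```

No resistance, so it is sinking.

Call:
apply_moves(
  motion=[
    {"dx": 0, "dy": 0, "dz": 0.15, "wx": 0, "wy": 0, "wz": 0, "jaw": 0.05},
    {"dx": 0, "dy": 0, "dz": 0.3, "wx": 0, "wy": 0, "wz": 0, "jaw": 0.05},
    {"dx": 0, "dy": 0, "dz": 0.45, "wx": 0, "wy": 0, "wz": 0, "jaw": 0.05},
    {"dx": 0, "dy": 0, "dz": 0.6, "wx": 0, "wy": 0, "wz": 0, "jaw": 0.05},
    {"dx": 0, "dy": 0, "dz": 0.6, "wx": 0, "wy": 0, "wz": 0, "jaw": 0.05},
  ],
)

```text
time: 5.42
ee_pos: [642.7, -17.7, 94.8]
orientation: [-0.206, 0.979, 0.0, -0.0]
contact_force: [0.3, -0.9, -0.7]
gripper_width: 0.137
gripper_force: 29.4
```

Call:
apply_moves(
  motion=[
    {"dx": 0, "dy": 0, "dz": 0.05, "wx": 0, "wy": 0, "wz": 0, "jaw": 0.05},
    {"dx": 0, "dy": 0, "dz": 0.1, "wx": 0, "wy": 0, "wz": 0, "jaw": 0.05},
    {"dx": 0, "dy": 0, "dz": 0.1, "wx": 0, "wy": 0, "wz": 0, "jaw": 0.05},
    {"dx": 0, "dy": 0, "dz": 0.1, "wx": 0, "wy": 0, "wz": 0, "jaw": 0.05},
  ],
)

```text
time: 5.75
ee_pos: [642.9, -17.7, 94.3]
orientation: [-0.206, 0.979, 0.0, 0.0]
contact_force: [0.6, -0.4, -0.4]
gripper_width: 0.136
gripper_force: 29.5
```

Call:
apply_moves(
  motion=[
    {"dx": 0, "dy": 0, "dz": 0.05, "wx": 0, "wy": 0, "wz": 0, "jaw": 0.05},
    {"dx": 0, "dy": 0, "dz": 0.1, "wx": 0, "wy": 0, "wz": 0, "jaw": 0.05},
    {"dx": 0, "dy": 0, "dz": 0.1, "wx": 0, "wy": 0, "wz": 0, "jaw": 0.05},
  ],
)

```text
time: 6.0
ee_pos: [642.9, -17.7, 94.2]
orientation: [-0.206, 0.979, -0.0, 0.0]
contact_force: [-2.6, -1.0, 6.1]
gripper_width: 0.136
gripper_force: 30.4
```

```bash
python3 -c "
from h import *
st((642,-18,94),130)
e=get_image('scene')
save(cv2.convertScaleAbs(cv2.resize(e['img'][150:250,220:350],(780,600),interpolation=2),alpha=1.4),'sunk.png')"
```

```text
t 6.0 p [642.9 -17.7  94.2] yaw 203.73 z [ 0.001 -0.    -1.   ] F [-2.6 -1.   6.1] T [ 0.02  0.52 -0.  ] w 0.136 gf 30.4 j [-0.03  0.31  0.12  1.39  0.   -0.44]
tool shift cm [0.09 0.01 0.02] wz 1.287
```

View pics/sunk.png

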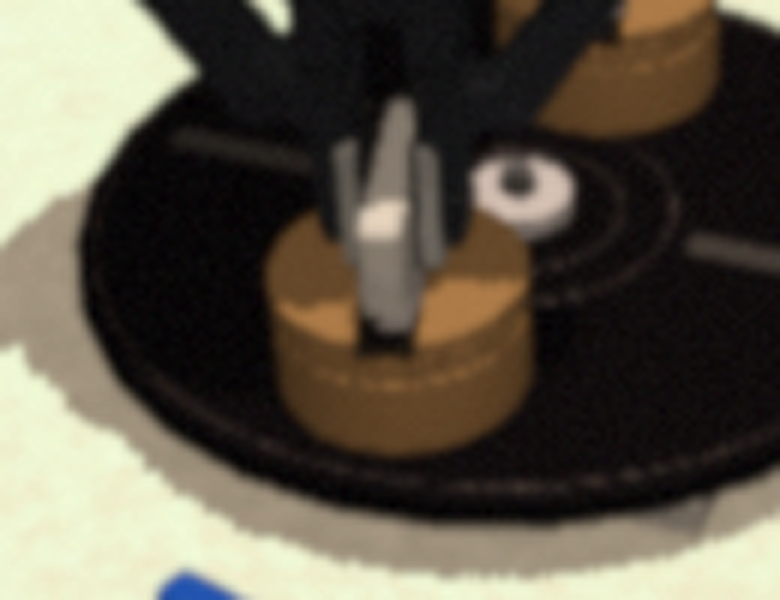

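The screw bottomed at TCP z 94.2, 12 mm down, with the bar sunk over the slot. I'll back off about 1.5 mm into the play and drive clockwise.

Call:
apply_moves(
  motion=[
    {"dx": 0, "dy": 0, "dz": -0.15, "wx": 0, "wy": 0, "wz": 0, "jaw": 0.05},
    {"dx": 0, "dy": 0, "dz": -0.15, "wx": 0, "wy": 0, "wz": 0.08, "jaw": 0.05},
    {"dx": 0, "dy": 0, "dz": -0.15, "wx": 0, "wy": 0, "wz": 0.16, "jaw": 0.05},
    {"dx": 0, "dy": 0, "dz": -0.15, "wx": 0, "wy": 0, "wz": 0.24, "jaw": 0.05},
    {"dx": 0, "dy": 0, "dz": -0.15, "wx": 0, "wy": 0, "wz": 0.32, "jaw": 0.05},
  ],
)

```text
time: 6.47
ee_pos: [642.8, -17.8, 94.6]
orientation: [-0.045, 0.999, -0.0, -0.0]
contact_force: [-0.1, -0.7, -0.7]
gripper_width: 0.135
gripper_force: 29.4
```

```bash
python3 -c "
from h import *
st((642,-18,94),130)"
```

```text
t 6.47 p [642.8 -17.8  94.6] yaw 185.17 z [-0. -0. -1.] F [-0.1 -0.7 -0.7] T [-0.22 -0.02 -0.07] w 0.135 gf 29.4 j [-0.03  0.31  0.12  1.39 -0.   -0.12]
tool shift cm [ 0.08 -0.01  0.06] wz 0.963
```

Turning freely with no force.

Call:
apply_moves(
  motion=[
    {"dx": 0, "dy": 0, "dz": 0, "wx": 0, "wy": 0, "wz": 0.1, "jaw": 0.05},
    {"dx": 0, "dy": 0, "dz": 0, "wx": 0, "wy": 0, "wz": 0.2, "jaw": 0.05},
    {"dx": 0, "dy": 0, "dz": 0, "wx": 0, "wy": 0, "wz": 0.3, "jaw": 0.05},
    {"dx": 0, "dy": 0, "dz": 0, "wx": 0, "wy": 0, "wz": 0.4, "jaw": 0.05},
    {"dx": 0, "dy": 0, "dz": 0, "wx": 0, "wy": 0, "wz": 0.5, "jaw": 0.05},
  ],
)

```text
time: 6.88
ee_pos: [642.8, -18.0, 94.6]
orientation: [0.204, 0.979, -0.0, -0.0]
contact_force: [-0.7, -2.0, -0.1]
gripper_width: 0.136
gripper_force: 29.4
```

Call:
apply_moves(
  motion=[
    {"dx": 0, "dy": 0, "dz": 0, "wx": 0, "wy": 0, "wz": 0.08, "jaw": 0.05},
    {"dx": 0, "dy": 0, "dz": 0, "wx": 0, "wy": 0, "wz": 0.16, "jaw": 0.05},
    {"dx": 0, "dy": 0, "dz": 0, "wx": 0, "wy": 0, "wz": 0.24, "jaw": 0.05},
    {"dx": 0, "dy": 0, "dz": 0, "wx": 0, "wy": 0, "wz": 0.32, "jaw": 0.05},
    {"dx": 0, "dy": 0, "dz": 0, "wx": 0, "wy": 0, "wz": 0.32, "jaw": 0.05},
  ],
)

```text
time: 7.3
ee_pos: [642.8, -18.0, 94.5]
orientation: [0.357, 0.934, -0.0, -0.0]
contact_force: [-0.1, -2.5, -1.4]
gripper_width: 0.135
gripper_force: 29.4
```

```bash
python3 -c "
from h import *
st((642,-18,94),130)"
```

```text
t 7.3 p [642.8 -18.   94.5] yaw 138.2 z [-0.    -0.001 -1.   ] F [-0.1 -2.5 -1.4] T [-0.58  0.03 -0.03] w 0.135 gf 29.4 j [-0.03  0.31  0.12  1.39 -0.    0.7 ]
tool shift cm [ 0.06 -0.05  0.05] wz 0.143
```

Call:
apply_moves(
  motion=[
    {"dx": 0, "dy": 0, "dz": 0, "wx": 0, "wy": 0, "wz": 0.04, "jaw": 0.05},
    {"dx": 0, "dy": 0, "dz": 0, "wx": 0, "wy": 0, "wz": 0.08, "jaw": 0.05},
    {"dx": 0, "dy": 0, "dz": 0, "wx": 0, "wy": 0, "wz": 0.12, "jaw": 0.05},
    {"dx": 0, "dy": 0, "dz": 0, "wx": 0, "wy": 0, "wz": 0.14, "jaw": 0.05},
    {"dx": 0, "dy": 0, "dz": 0, "wx": 0, "wy": 0, "wz": 0.14, "jaw": 0.05},
  ],
)

```text
time: 7.72
ee_pos: [642.6, -18.1, 94.5]
orientation: [0.419, 0.908, -0.0, -0.0]
contact_force: [-1.9, -4.4, -0.5]
gripper_width: 0.138
gripper_force: 29.4
```

```bash
python3 -c "
from h import *
st((642,-18,94),130)"
```

```text
t 7.72 p [642.6 -18.1  94.5] yaw 130.45 z [-0.001 -0.001 -1.   ] F [-1.9 -4.4 -0.5] T [-1.    0.33  0.01] w 0.138 gf 29.4 j [-0.03  0.31  0.12  1.39 -0.    0.84]
tool shift cm [ 0.05 -0.04  0.05] wz 0.008
```

Call:
apply_moves(
  motion=[
    {"dx": 0, "dy": 0, "dz": 0, "wx": 0, "wy": 0, "wz": 0.03, "jaw": 0.05},
    {"dx": 0, "dy": 0, "dz": 0, "wx": 0, "wy": 0, "wz": 0.06, "jaw": 0.05},
    {"dx": 0, "dy": 0, "dz": 0, "wx": 0, "wy": 0, "wz": 0.06, "jaw": 0.05},
  ],
)

```text
time: 7.97
ee_pos: [642.6, -18.1, 94.6]
orientation: [0.446, 0.895, -0.001, -0.0]
contact_force: [-2.6, -5.4, -1.4]
gripper_width: 0.134
gripper_force: 29.5
```

```bash
python3 -c "
from h import *
st((642,-18,94),130)"
```

```text
t 7.97 p [642.6 -18.1  94.6] yaw 127.0 z [-0.001 -0.001 -1.   ] F [-2.6 -5.4 -1.4] T [-1.1   0.42  0.19] w 0.134 gf 29.5 j [-0.03  0.31  0.12  1.39 -0.    0.9 ]
tool shift cm [ 0.04 -0.04  0.06] wz -0.052
```

Call:
apply_moves(
  motion=[
    {"dx": 0, "dy": 0, "dz": 0, "wx": 0, "wy": 0, "wz": 0.03, "jaw": 0.05},
    {"dx": 0, "dy": 0, "dz": 0, "wx": 0, "wy": 0, "wz": 0.06, "jaw": 0.05},
    {"dx": 0, "dy": 0, "dz": 0, "wx": 0, "wy": 0, "wz": 0.06, "jaw": 0.05},
  ],
)

```text
time: 8.22
ee_pos: [642.6, -18.1, 94.6]
orientation: [0.473, 0.881, -0.001, -0.0]
contact_force: [-1.7, -5.8, -1.1]
gripper_width: 0.135
gripper_force: 31.4
```

```bash
python3 -c "
from h import *
st((642,-18,94),130)"
```

```text
t 8.22 p [642.6 -18.1  94.6] yaw 123.59 z [-0.001 -0.001 -1.   ] F [-1.7 -5.8 -1.1] T [-1.15  0.42  0.54] w 0.135 gf 31.4 j [-0.03  0.31  0.12  1.39 -0.    0.96]
tool shift cm [ 0.04 -0.04  0.06] wz -0.112
```

Torque about z has risen to 0.54 N m with the bar at its stop. Releasing and retreating upward.

Call:
apply_moves(
  motion=[
    {"dx": 0, "dy": 0, "dz": 0, "wx": 0, "wy": 0, "wz": 0, "jaw": 0.18},
    {"dx": 0, "dy": 0, "dz": 0, "wx": 0, "wy": 0, "wz": 0, "jaw": 0.3},
    {"dx": 0, "dy": 0, "dz": 0, "wx": 0, "wy": 0, "wz": 0, "jaw": 0.5},
    {"dx": 0, "dy": 0, "dz": 0, "wx": 0, "wy": 0, "wz": 0, "jaw": 0.5},
    {"dx": 0, "dy": 0, "dz": 0, "wx": 0, "wy": 0, "wz": 0, "jaw": 0.5},
  ],
)

```text
time: 8.63
ee_pos: [643.0, -17.4, 94.9]
orientation: [0.473, 0.881, 0.0, 0.0]
contact_force: [0.3, 0.5, 0.9]
gripper_width: 0.499
gripper_force: 0.0
```

Call:
apply_moves(
  motion=[
    {"dx": 0, "dy": 0, "dz": -1, "wx": 0, "wy": 0, "wz": 0, "jaw": 0.5},
    {"dx": 0, "dy": 0, "dz": -3, "wx": 0, "wy": 0, "wz": 0, "jaw": 0.5},
    {"dx": 0, "dy": 0, "dz": -6, "wx": 0, "wy": 0, "wz": 0, "jaw": 0.5},
    {"dx": 0, "dy": 0, "dz": -9, "wx": 0, "wy": 0, "wz": 0, "jaw": 0.5},
    {"dx": 0, "dy": 0, "dz": -12, "wx": 0, "wy": 0, "wz": 0, "jaw": 0.5},
  ],
)

```text
time: 9.05
ee_pos: [642.6, -17.6, 217.0]
orientation: [0.473, 0.881, 0.0, 0.0]
contact_force: [0.9, -0.4, -1.5]
gripper_width: 0.498
gripper_force: 0.0
```

```bash
python3 -c "
from h import *
st((560,-260,214),123.6)"
```

```text
t 9.05 p [642.6 -17.6 217. ] yaw 123.53 z [ 0.  0. -1.] F [ 0.9 -0.4 -1.5] T [ 0.01 -0.06 -0.02] w 0.498 gf 0.0 j [-0.03  0.31  0.36  1.62  0.    0.96]
tool shift cm [-15.64 -20.27   0.29] wz -0.001
```

Moving aside to measure.

Call:
apply_moves(
  motion=[
    {"dx": -2.3, "dy": -3, "dz": 0, "wx": 0, "wy": 0, "wz": 0, "jaw": 0.5},
    {"dx": -4.6, "dy": -6, "dz": 0, "wx": 0, "wy": 0, "wz": 0, "jaw": 0.5},
    {"dx": -6.9, "dy": -9, "dz": 0, "wx": 0, "wy": 0, "wz": 0, "jaw": 0.5},
    {"dx": -9.2, "dy": -12, "dz": 0, "wx": 0, "wy": 0, "wz": 0, "jaw": 0.5},
    {"dx": -11.5, "dy": -15, "dz": 0, "wx": 0, "wy": 0, "wz": 0, "jaw": 0.5},
  ],
)

```text
time: 9.47
ee_pos: [580.6, -197.7, 215.9]
orientation: [0.473, 0.881, 0.0, 0.001]
contact_force: [0.5, 0.3, 0.6]
gripper_width: 0.5
gripper_force: 0.0
```

Call:
apply_moves(
  motion=[
    {"dx": -2.3, "dy": -3, "dz": 0, "wx": 0, "wy": 0, "wz": 0, "jaw": 0.5},
    {"dx": -4.6, "dy": -6, "dz": 0, "wx": 0, "wy": 0, "wz": 0, "jaw": 0.5},
    {"dx": -6.9, "dy": -9, "dz": 0, "wx": 0, "wy": 0, "wz": 0, "jaw": 0.5},
    {"dx": -6.9, "dy": -9, "dz": 0, "wx": 0, "wy": 0, "wz": 0, "jaw": 0.5},
  ],
)

```text
time: 9.8
ee_pos: [542.1, -309.0, 215.5]
orientation: [0.475, 0.88, -0.001, 0.0]
contact_force: [0.4, 1.0, -0.6]
gripper_width: 0.5
gripper_force: 0.0
```

```bash
python3 -c "
from h import *
st()
d=get_image('top');meas(d,zt=99);meas(d,378,304,99,66,(488.7,-40.5))
save(cv2.convertScaleAbs(cv2.resize(d['img'][170:340,290:445],None,fx=3.5,fy=3.5,interpolation=2),alpha=1.5),'end.png')"
```

```text
t 9.8 p [ 542.1 -309.   215.5] yaw 123.24 z [ 0.    -0.002 -1.   ] F [ 0.4  1.  -0.6] T [-0.04 -0.02 -0.02] w 0.5 gf 0.0 j [-0.52  0.26  0.3   1.61 -0.    0.47]
bar 212 ((641.5595092773438, -17.530214309692383), (10.092453956604004, 57.65031051635742), 41.33333206176758) [641.35266  -17.383064] ang -48.4485115192054
bar 237 ((489.0617980957031, -40.79243469238281), (10.04643440246582, 57.303321838378906), 41.56259536743164) [488.95444  -40.603287] ang -48.3729166294876
```

View pics/end.png

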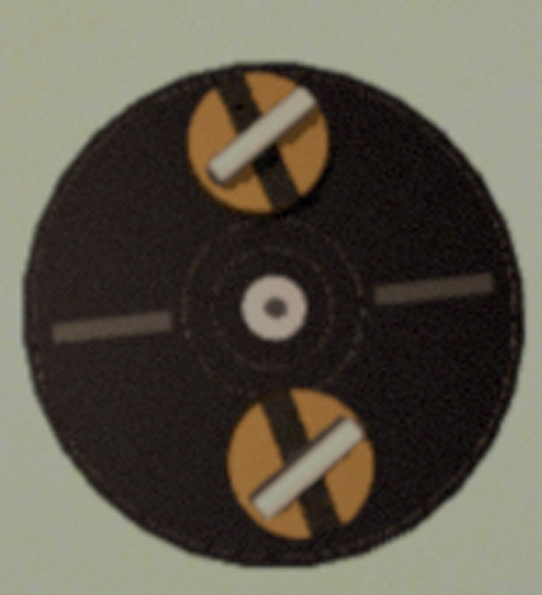

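The driven screw's bar (crop centre about (263,135)) is now at −48.4° and at home height. It matches the home screw at (308,467), which has not moved.

```bash
python3 -c "
from h import *
print(workorder.close_job())"
```

```text
the job is handed in; nothing more can be done
None
```

The proud screw was turned back about 32° onto its slot, dropped 12 mm into the thread, driven clockwise to its stop and released; it now matches the untouched home screw in angle and height, and the job was handed in at about 10 s (no verdict returned).

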